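Load varnished rings into the drying station with a rod

TASK

Set the holed lane plate down over the two pins of the drying station so that it lies flush, its lanes on the side away from the fan. Then pick up the steel rod by its wooden handle, and with the rod through the bore carry each freshly varnished napkin ring into a lane of the plate, one ring to a lane, lying on its side as it lay before, without the gripper ever touching the varnish. When all the rings are in, flip the fan's toggle over towards the fan and leave the rod back in its fork stand (either of these two first).

Things in the scene. Friction and masses are not known exactly. Their poses are not given: they have to be found in the camera images.
- dock (a point): drying station (fixed, turned a little from start to start): wooden base board, top 20 mm above the table, 262 mm in x by 190 mm in y. The point is on the board's top, midway between the two steel pins, which stand at y = -76 and +76 mm from it, 8 mm thick, 18 mm high with tapered tips. +x leads to the fan housing, whose front is 105 mm from the point, 82 mm above the table at its top; +y leads to the switch box
- plate_grip (a point): aluminium lane plate, 136 mm (x) by 180 mm (y) by 5 mm, 0.35 kg, lying flat. The point is on the upright grip rib, 20 mm above the plate's underside; the rib is 12 mm thick in x, 90 mm long in y, its top 35 mm above the underside. The two holes (11 mm) are at y = -76 and +76 mm from the rib's middle. The plate reaches from x = -102 to +34 mm of the point; the lanes are on the -x side. Seated flush, this point is 20 mm above dock with the axes alike
- lane0 (a point): lane of the plate: point on the plate's top face at the middle of the lane (lane floor), the -y lane; axes as plate_grip. Lane 54 mm wide between 8 mm high rails, running along x from an 8 mm high front lip 38 mm to -x of the point to the grip rib 56 mm to +x; a ring fits in lengthways, its lower sides spanning between the rails
- lane1 (a point): lane of the plate: point on the plate's top face at the middle of the lane (lane floor), the middle lane; axes as plate_grip. Lane 54 mm wide between 8 mm high rails, running along x from an 8 mm high front lip 38 mm to -x of the point to the grip rib 56 mm to +x; a ring fits in lengthways, its lower sides spanning between the rails
- lane2 (a point): lane of the plate: point on the plate's top face at the middle of the lane (lane floor), the +y lane; axes as plate_grip. Lane 54 mm wide between 8 mm high rails, running along x from an 8 mm high front lip 38 mm to -x of the point to the grip rib 56 mm to +x; a ring fits in lengthways, its lower sides spanning between the rails
- ring0_c (a point): a freshly varnished wooden napkin ring lying on one of its flats: octagonal outside, 52 mm across flats, 60 mm long, with an octagonal through bore 28 mm across flats along its x axis; 60 g. The point is its centre, on the bore axis, 26 mm above what it lies on. All rings are alike; some may be absent. At the start x points roughly away from the robot
- ring1_c (a point): a freshly varnished wooden napkin ring lying on one of its flats: octagonal outside, 52 mm across flats, 60 mm long, with an octagonal through bore 28 mm across flats along its x axis; 60 g. The point is its centre, on the bore axis, 26 mm above what it lies on. All rings are alike; some may be absent. At the start x points roughly away from the robot
- ring2_c (a point): a freshly varnished wooden napkin ring lying on one of its flats: octagonal outside, 52 mm across flats, 60 mm long, with an octagonal through bore 28 mm across flats along its x axis; 60 g. The point is its centre, on the bore axis, 26 mm above what it lies on. All rings are alike; some may be absent. At the start x points roughly away from the robot
- rod_grip (a point): carrying rod, 0.1 kg: wooden handle 50 mm long (x), 16 mm wide (y), from 14 mm below to 10 mm above the rod axis; a steel rod 8 mm thick sticks out of it to x = +112 mm and a tail of the same thickness to x = -62 mm. The point is the middle of the handle, on the rod axis
- rod: the same carrying rod, same origin and axes
- rest (a point): fixed fork stand of the rod: the point is where the rod's handle middle lies, 50 mm above the table, x as the rod lies in it. Two forks at x = -41 and +41 mm (each 10 mm thick in x, open to the top, flared, prongs reaching 67 mm above the table and 21 mm to either side) carry the tail and the steel rod; the handle hangs free between them; 8 mm thick foot 120 by 60 mm
- switch (a point): switch box (60 x 50 mm, 45 mm high) fixed to the station's +y side: the point is the pivot of the toggle bat on its top, 46 mm above the table; the bat swings in the station's x-z plane; axes as dock
- bat_tip (a point): centre of the 12 mm ball at the end of the 40 mm long toggle bat
- toggle (a joint): toggle bat angle: 0 = off, leaning 0.45 rad to -x (away from the fan); 0.9 = on, leaning 0.45 rad to +x, towards the fan; it snaps to either end from the centre, 0.45; about 1 N at the ball moves it
Not all that is in view belongs to the job. Leave any orange look-alike of the part that bears ring1_c alone.

How it is judged:
By the outcome, as a careful person would: the job done as asked, in the order asked, and still so for the second after the job is handed in, with the robot touching nothing.
Of ring0, ring1, ring2 only 2 to 3 are there at a start; the rules pass over those that are not, and their reading is None.
At some moment in a run one of ring0, ring1, ring2, plate may be knocked a few centimetres aside while the robot is not near it.
It also fails if it takes over 210 s, if anything falls off the work surface, if the arm or the gripper's body presses on something with over 40 N, if the wrist force passes 120 N, or if a joint passes its speed limit or range.

ROBOT

A 6-joint arm with a two-finger parallel gripper is mounted at the origin on a cart in front of the work surface, level with it; the furniture and walls round the work are solid. World frame = base frame: x ahead of the robot, y to its left, z up, the work surface at z = 0. Lengths are in mm, angles in rad, forces in N, time in s.
With the tool pointing down it reaches from about 350 to 1000 mm from the base axis. Payload 7.1 kg.
Tool frame: the origin (TCP) lies between the finger pads; the fingertips stand 14 mm ahead of it and the grasp point (between the pads) lies 5 mm behind it (r.nose_length is the z of the fingertips in the tool frame, in mm); z points along the fingers, y is the line along which they close (so a half turn about z gives the same grasp; the last joint's range is limited). The gripper opens to 85 mm and grips with 20 to 120 N. Pads are 22 mm wide; open, the fingers measure 114 mm over their backs; the gripper's body (76 mm by 85 mm) begins 54 mm behind the grasp point. The pads swing forward as they close: fully open they stand 13 mm farther back than shut.
Start: joints at [1.257, 0.423, 1.63, -0, 1.089, -0.019], TCP at [181.561, 598.031, 245.319] pointing down, gripper open.
Joint ranges: [-3, 3], [-0.9, 2.11], [0.09, 2.58], [-1.31, 4.45], [0.11, 2.69], [-2.54, 2.54]. Speed limits (rad/s): [2.39, 2.39, 3.01, 3.14, 3.14, 3.14].

INTERFACE

Orientations are given as [roll, pitch, yaw] about the fixed x, y, z axes, in that order (R = Rz(yaw) Ry(pitch) Rx(roll)).
In Python, from rig import r, jaws, solver, viewer, order, sensors gives the robot as it stands. Calls block until the motion is done:
- r.move_pose(position, orientation): joint-space move of the TCP to a pose.
- r.line_to(position, frame=None, speed=150, contact_N=None): straight line of the TCP; frame=None keeps the orientation; speed is the mean speed in mm/s. With contact_N (N) it stops when the force on the tool has changed by that much, and returns True; else False.
- r.move_j(angles): joint-space move.
- jaws.command_gripper(opening): finger opening in mm; the grip force is fixed at half the most; returns when the fingers have stopped.
- r.wait(seconds).
- solver.solve_ik(position, orientation): joint angles nearest the present ones, or None.
- viewer.get_image(name): name is "scene" or "top" or "wrist"; returns a dict with "frame" (384x512x3 uint8, red, green, blue), "fx", "fy", "cx", "cy" (pixels), "view" (4x4, takes a point from world to camera coordinates). Camera axes: x right, y down, z forward; pixel columns grow to the right and rows downward; lengths in mm; the calibration is good to about 2 mm. A picture is of the moment at which its call begins. There is no depth.
A pose or a line that the arm cannot do raises r.MotionError and nothing moves.
- order.sign_off(): hands the job in; it is judged then, once.
Readings, each from a call of its own:
- sensors.current_t(): time.
- sensors.current_joints(): joint angles.
- sensors.current_joint_velocities(): joint speeds.
- sensors.current_tau(): joint torques, N m.
- sensors.current_tcp_pos(): TCP position.
- sensors.current_ee_rot(): TCP orientation.
- sensors.current_force(): force on the tool from outside, world axes, zero at the start.
- sensors.current_moment(): the same for the moment, N m.
- sensors.current_gripper_width(): finger opening in mm.
- sensors.current_finger_force(): force on a finger pad.
Only numpy, scipy, OpenCV 4.12 (cv2) and the standard library are available. Lean on these libraries where they do the work, as an engineer would, in place of code of your own. Each camera call takes 0.05 s, during which the arm holds its last target. There are 200 camera calls.

## Working session

There is one attempt and no reset: what is moved stays moved. The work goes in short steps, each a Python script; the robot and the scene stay as the last script left them, time stands still between calls to the robot, and variables do not carry over. Pictures are saved under pics/ and viewed, at most 17 in all, crops included, and the job is handed in when it is done.

```bash
ls; mkdir -p pics
python3 - <<'E'
from rig import r,jaws,solver,viewer,order,sensors
import cv2,numpy as np
for n in ["scene","top"]:
    d=viewer.get_image(n)
    cv2.imwrite(f"pics/{n}0.png",cv2.resize(d["frame"][:,:,::-1],(800,600),interpolation=cv2.INTER_CUBIC))
    print(n,d["fx"],d["fy"],d["cx"],d["cy"],np.round(d["view"],3).tolist())
print(sensors.current_t(),sensors.current_ee_rot(),r.nose_length)
E
```

```text
pics
scene 445.9891645999891 445.9891645999891 250.903746588008 192.155043778938 [[0.598, -0.802, 0.009, -324.687], [-0.542, -0.412, -0.732, 349.813], [0.591, 0.433, -0.681, 1035.341], [0.0, 0.0, 0.0, 1.0]]
top 376.83602698653294 376.83602698653294 259.51060970140196 186.81846968073498 [[0.021, -1.0, -0.0, -13.797], [-0.994, -0.021, -0.105, 542.834], [0.105, 0.003, -0.994, 1282.842], [0.0, 0.0, 0.0, 1.0]]
0.1 [-3.14008518e+00 -3.00260661e-05  2.84679445e+00] 14.0
```

View pics/scene0.png

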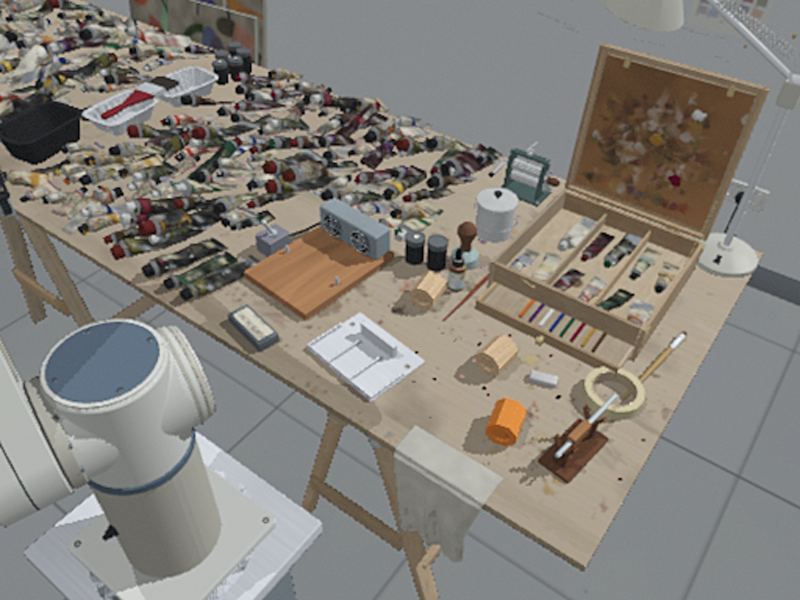

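View pics/top0.png

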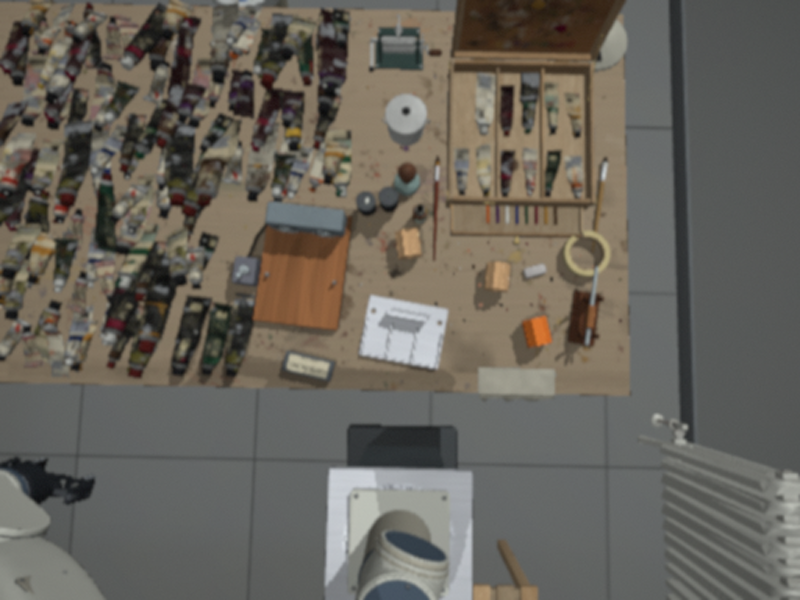

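Top view (800x600): station board about (303,275), with the fan at (306,219) and the switch box at (245,270). The plate is at (404,332), with its rib at (401,324). Ring candidates are wooden at (409,242), wooden at (498,276) and orange at (537,332). The orange one is the look-alike, and the tape roll at (587,253) and the bottles are clutter. The rod is at (588,315). I take the two wooden rings and will check them with close wrist crops.

```bash
cat > h.py <<'E'
from rig import r,jaws,solver,viewer,order,sensors
import cv2,numpy as np
from scipy.spatial.transform import Rotation as Ro
def unproj(d,uv,z):
    V=np.array(d["view"]);R,t=V[:3,:3],V[:3,3]
    c=-R.T@t; ray=R.T@np.array([(uv[0]-d["cx"])/d["fx"],(uv[1]-d["cy"])/d["fy"],1])
    return c+ray*(z-c[2])/ray[2]
def proj(d,p):
    V=np.array(d["view"]);q=V[:3,:3]@np.array(p)+V[:3,3]
    return np.array([d["fx"]*q[0]/q[2]+d["cx"],d["fy"]*q[1]/q[2]+d["cy"]])
def snap(n,name=None,s=800/512):
    d=viewer.get_image(n)
    if name: 
        cv2.imwrite(f"pics/{name}.png",cv2.resize(d["frame"][:,:,::-1],None,fx=s,fy=s,interpolation=cv2.INTER_CUBIC))
        import pickle; pickle.dump(d,open(f"pics/{name}.pkl","wb"))
    return d
def load(name):
    import pickle; return pickle.load(open(f"pics/{name}.pkl","rb"))
S=800/512
E
python3 - <<'E'
from h import *
d=snap("top","t1")
for n,uv,z in [("dock",(303,275),20),("pinL",(267,273),38),("pinR",(332,285),38),("box",(245,270),45),("plate",(404,332),5),("rA",(409,242),40),("rB",(498,276),40),("or",(537,332),40),("handle",(588,315),55),("rodend",(594,272),50),("tail",(589,343),50)]:
    print(n,unproj(d,np.array(uv)/S,z).round())
# wrist views
for i,(x,y) in enumerate([(500,110),(500,-180)]):
    r.move_pose([x-60,y,420],[np.pi,0,np.pi]) if solver.solve_ik([x-60,y,420],[np.pi,0,np.pi]) is not None else r.move_pose([x-60,y,420],[np.pi,0,0])
    w=snap("wrist",f"w{i}")
    print(sensors.current_joints(),np.round(w["view"],3).tolist(),w["fx"], unproj(w,(256,192),0), unproj(w,(0,0),0),unproj(w,(511,383),0))
print(sensors.current_t())
E
```

```text
dock [577. 229.  20.]
pinL [578. 306.  38.]
pinR [554. 161.  38.]
box [583. 353.  45.]
plate [455.  -1.   5.]
rA [654.  -8.  40.]
rB [ 581. -207.   40.]
or [ 459. -293.   40.]
handle [ 498. -400.   55.]
rodend [ 593. -416.   50.]
tail [ 438. -403.   50.]
[ 2.19848509e-01 -1.33451281e-02  1.77643088e+00  1.17276595e-04
  1.37904514e+00 -1.35180824e+00] [[0.0, 1.0, 0.001, -110.687], [0.958, -0.0, 0.287, -509.596], [0.287, 0.001, -0.958, 421.329], [0.0, 0.0, 0.0, 1.0]] 281.3428584139909 [532.51856459 110.19712557   0.        ] [ 193.00248628 -323.06436954    0.        ] [1044.2099282   764.02846497    0.        ]
[-4.11299299e-01  2.46254681e-02  1.73760912e+00  4.04634513e-04
  1.37945555e+00 -1.98344672e+00] [[0.0, 1.0, 0.002, 178.805], [0.958, -0.001, 0.287, -510.159], [0.287, 0.002, -0.958, 421.616], [0.0, 0.0, 0.0, 1.0]] 281.3428584139909 [ 533.0224687  -179.33131986    0.        ] [ 193.45025888 -612.47704925    0.        ] [1045.58156175  475.32538822    0.        ]
3.45
```

View pics/w0.png

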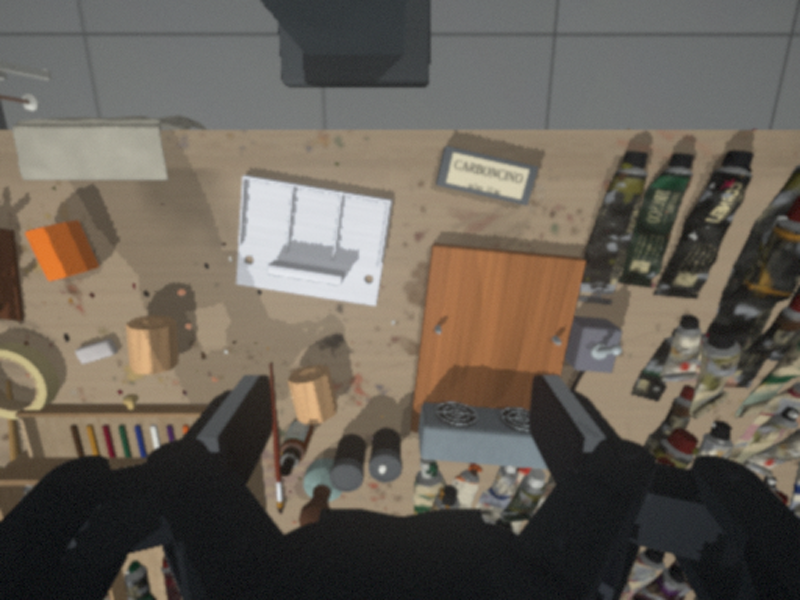

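View pics/w1.png

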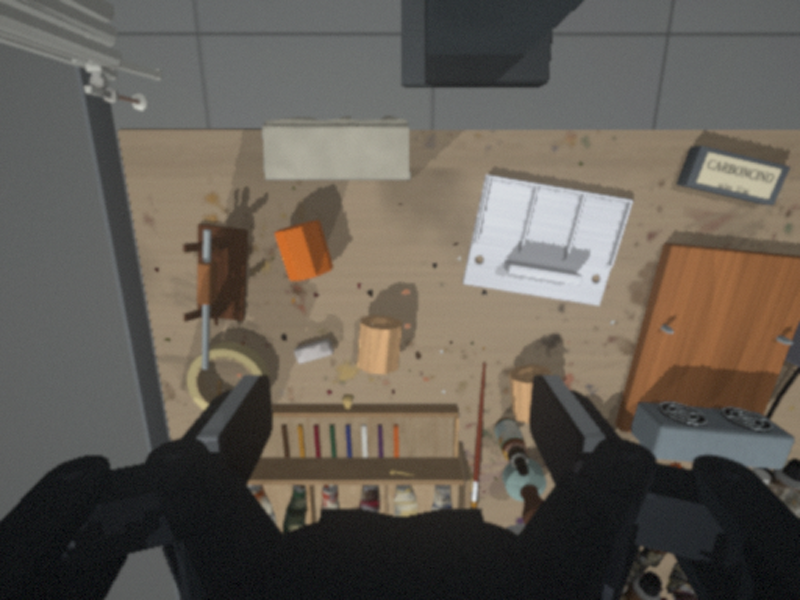

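w0: plate with lanes towards the robot, holes at about (249,260) and (369,279), and pin tips at about (438,328) and (557,341). The toggle ball is at about (615,345). Ring A is at (312,393) and ring B at (150,345).
w1: rod handle at about (204,272), rod along (206,232) to (206,365), orange decoy at (303,250).

Next I take close views of the plate and the station from equal relative poses.

Run:
```python
from h import *
w=load("w0")
def U(d,uv,z): return unproj(d,np.array(uv)/S,z)
h0,h1=U(w,(249,260),5),U(w,(369,279),5); p0,p1=U(w,(438,327),38),U(w,(557,340),38)
for a,b in((h0,h1),(p0,p1)):
    v=b-a; print(a.round(),b.round(),np.linalg.norm(v).round(1),"yaw",np.degrees(np.arctan2(-v[0],v[1])).round(2))
w1=load("w1"); a,b=U(w1,(207,365),50),U(w1,(206,235),50); print("rod",a,b,U(w1,(204,272),55))
jaws.command_gripper(85)
H=(h0+h1)/2;D=(p0+p1)/2
ims=[]
for n,c,z in(("cp",H,5),("cd",D,38)):
    r.move_pose([c[0]+25,c[1],z+150],[np.pi,0,np.pi]); d=snap("wrist",n)
    q=proj(d,[c[0],c[1],z]); print(n,q); v=int(q[1])
    f=d["frame"][max(v-65,0):max(v-65,0)+130,120:390,::-1]; print("row0",max(v-65,0),f.shape)
    ims.append(cv2.resize(f,None,fx=2.2*800/600,fy=2.2*800/600,interpolation=cv2.INTER_CUBIC)[:298])
    print(ims[-1].shape)
o=np.vstack(ims); o=o[:600,:800]; cv2.imwrite("pics/c1.png",o); print(o.shape,sensors.current_t())
```

```text
[478. -80.   5.] [503.  71.   5.] 152.6 yaw -9.31
[556. 157.  38.] [573. 306.  38.] 150.2 yaw -6.64
rod [ 602.12560181 -419.05117099   50.        ] [ 440.72441663 -399.81057179   50.        ] [ 482.6431416  -405.32640475   55.        ]
cp [256.868834   155.65317308]
row0 90 (130, 270, 3)
(298, 792, 3)
cd [257.78969154 157.54852333]
row0 92 (130, 270, 3)
(298, 792, 3)
(596, 792, 3) 5.9917
```

View pics/c1.png

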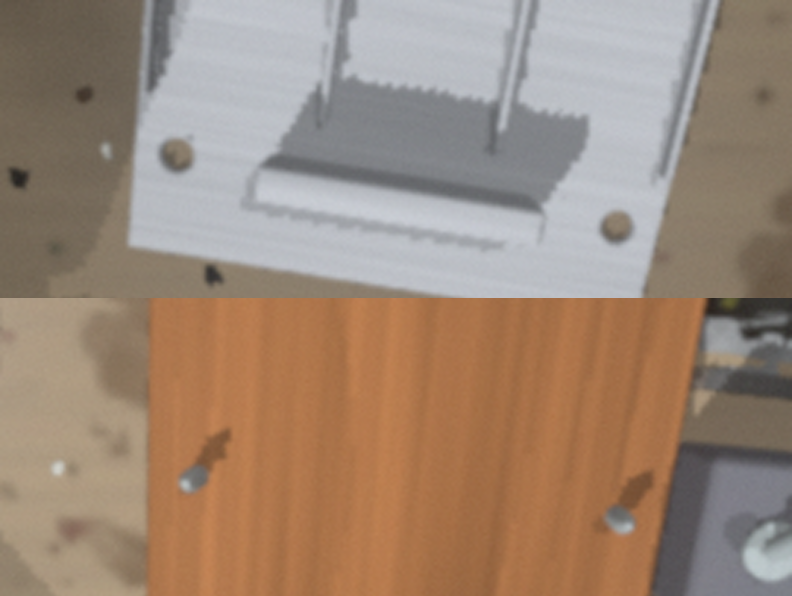

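The crop shows the holes at (177,154) and (617,226), and the pins at about (193,479) and (620,519), each leaning outwards. I refine these with colour segmentation and use the 152 mm spacing as the check.

Run:
```python
from h import *
k=2.2*800/600
def cen(d,uv,row0,grey,rad=7):
    c=np.array(uv)/k+[120-.33,row0-.33]; u,v=c.round().astype(int)
    f=d["frame"][v-rad:v+rad+1,u-rad:u+rad+1].astype(float); s=(f.max(2)-f.min(2))/f.max(2)
    m=s<.30 if grey else s>.18
    n,l,st,ct=cv2.connectedComponentsWithStats(m.astype(np.uint8))
    i=1+np.argmax(st[1:,4]); ys,xs=np.nonzero(l==i); print(uv,c.round(1),(ct[i]+[u-rad,v-rad]).round(2),st[i], s[rad].round(2) if 0 else "")
    return ct[i]+[u-rad,v-rad]
dp,dd=load("cp"),load("cd")
H=[cen(dp,(177,154),90,0),cen(dp,(617,226),90,0)]
P=[cen(dd,(193,479-298),92,1),cen(dd,(620,519-298),92,1)]
for d,X,zs in((dp,H,(2.5,5)),(dd,P,(26,29,32))):
    for z in zs:
        a,b=[unproj(d,x,z) for x in X]; v=b-a
        print(z,((a+b)/2).round(1),np.linalg.norm(v).round(1),np.degrees(np.arctan2(-v[0],v[1])).round(2))
```

```text
(177, 154) [180.  142.2] [180.56 142.06] [ 4  4  8  8 48] 
(617, 226) [330.  166.7] [329.9  166.29] [ 4  3  7  8 41] 
(193, 181) [185.5 153.4] [185.44 153.2 ] [ 3  3 10  9 66] 
(620, 221) [331. 167.] [331.   167.39] [ 2  3 11 10 74] 
2.5 [489.8  -5.3   2.5] 153.0 -9.32
5 [489.4  -5.3   5. ] 151.7 -9.32
26 [569.7 232.9  26. ] 153.3 -5.7
29 [569.2 232.9  29. ] 151.7 -5.7
32 [568.6 232.9  32. ] 150.2 -5.7
```

Run:
```python
from h import *
H=np.array([489.4,-5.3]); yaw=np.radians(90-9.32)
r.move_pose([*H,110],[np.pi,0,yaw])
hit=r.line_to([*H,23],speed=80,contact_N=8); print("hit",hit,sensors.current_tcp_pos())
print(jaws.command_gripper(5),sensors.current_gripper_width(),sensors.current_finger_force(),sensors.current_force())
r.line_to([*H,120],speed=80); print(sensors.current_gripper_width(),sensors.current_force(),sensors.current_tcp_pos(),sensors.current_ee_rot())
d=snap("wrist","held",1.5)
T=sensors.current_tcp_pos(); R=Ro.from_euler("xyz",sensors.current_ee_rot()).as_matrix()
for y in(76,-76):
    v=np.array([-y*np.sin(np.radians(-9.32)),y*np.cos(np.radians(-9.32)),-18]); print(proj(d,T+v))
print(sensors.current_t())
```

```text
hit False [489.78208686  -5.30595496  23.4090886 ]
False 10.781511883606393 59.704856872558594 [-1.47349452  0.22246752  5.2660819 ]
11.144333068136119 [-0.39879079 -0.11981063 -3.83248102] [489.02551447  -5.27859262 119.50968291] [-3.14057200e+00  1.28366465e-04  1.40813257e+00]
[255.17675547 100.8589709 ]
[255.5727337  344.51572885]
10.5167
```

View pics/held.png

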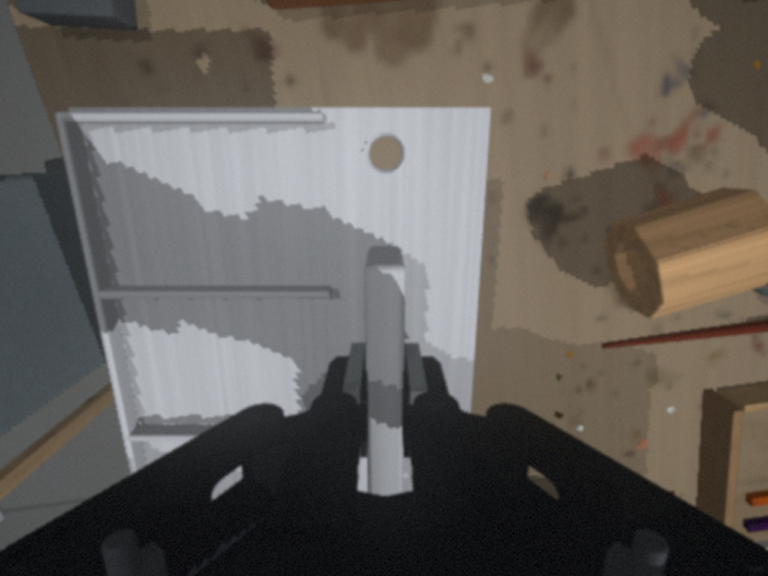

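Held view: the near hole is at about (386,153), so (257.5,102) raw against (255.2,100.9) predicted. The rib is centred at column 385, so the camera has a bias of about 1 mm sideways. The plate is held straight. I correct for that and seat it.

Run:
```python
from h import *
yaw=np.radians(90-5.70); D=np.array([569.7,232.9])
r.move_pose([*D,140],[np.pi,0,yaw]); r.wait(.3)
r.line_to([*D,66],speed=80); r.wait(.3); f0=sensors.current_force()
snap("wrist","hov",1.5)
hit=r.line_to([*D,43.3],speed=25,contact_N=6); 
print(hit,sensors.current_tcp_pos(),sensors.current_force()-f0,sensors.current_moment(),sensors.current_gripper_width(),sensors.current_t())
snap("wrist","hov2",1.5)
```

```text
True [569.42351427 232.77363446  43.23610256] [-0.32615097 -0.89071607  9.05817287] [-0.05008961  0.04321079 -0.0077065 ] 10.667667701469925 14.1167
```

Run:
```python
from h import *
D=np.array([569.4,232.8])
jaws.command_gripper(50); r.line_to([*D,150],speed=120)
r.move_pose([440,80,330],[np.pi,0,np.pi]); snap("wrist","w2"); snap("top","t2",1); print(sensors.current_t())
```

```text
17.425
```

View pics/w2.png

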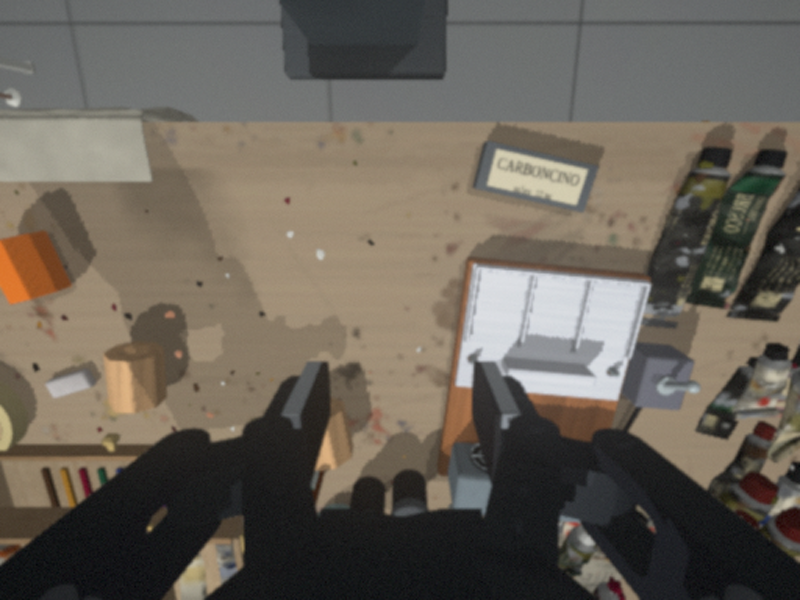

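The plate lies flush with the pins through its holes, and its lanes face away from the fan. Next come close views of the rod and ring A.

Run:
```python
from h import *
jaws.command_gripper(85)
ims=[]
for n,p in(("ca",[660,-10,260]),("cb",[610,-205,260]),("cr",[550,-410,260])):
    r.move_pose(p,[np.pi,0,np.pi]); d=snap("wrist",n); ims.append(d["frame"][40:280,170:340,::-1])
o=cv2.resize(np.hstack(ims),None,fx=1.56,fy=1.56*1.6,interpolation=cv2.INTER_CUBIC)
o=cv2.resize(np.hstack(ims),(800,376),interpolation=cv2.INTER_CUBIC)
print(800/510,o.shape,sensors.current_t()); cv2.imwrite("pics/c2.png",o)
```

```text
1.5686274509803921 (376, 800, 3) 20.675
```

View pics/c2.png

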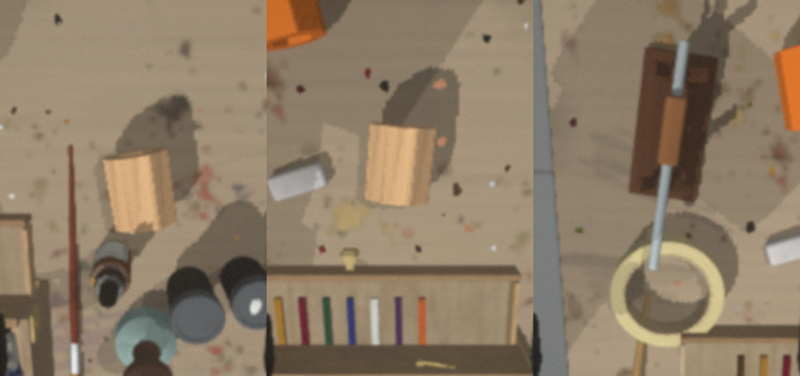

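Panels: ring A at about (140,191), with the dropper bottle at (112,265) just left of its far end. Ring B at about (400,165). Rod tip at (655,268), tail end (683,43), handle from (675,97) to (667,163). I fit the rings with a projected prism against a GrabCut mask.

```bash
cat > fit.py <<'E'
from h import *
from scipy.optimize import minimize
a=26*np.tan(np.pi/8)
oct_=[(26,a),(a,26),(-a,26),(-26,a),(-26,-a),(-a,-26),(a,-26),(26,-a)]
V=np.array([(s*30,y,z) for s in(-1,1) for y,z in oct_])
def hull(d,p,k=4,zc=26,u0=0,v0=0):
    c,s=np.cos(p[2]),np.sin(p[2])
    P=V@np.array([[c,s,0],[-s,c,0],[0,0,1]])+[p[0],p[1],zc]
    return cv2.convexHull(((np.array([proj(d,q) for q in P])-[u0,v0]+.5)*k).astype(np.float32))
def fitring(d,x,y,yaw,zc=26,show=None):
    c=proj(d,[x,y,zc]).astype(int); u0,v0=max(c[0]-60,0),max(c[1]-60,0)
    f=np.ascontiguousarray(d["frame"][v0:v0+120,u0:u0+120,::-1]); k=4
    f=cv2.resize(f,None,fx=k,fy=k,interpolation=cv2.INTER_CUBIC)
    def ren(p,m): im=np.zeros(f.shape[:2],np.uint8); cv2.fillConvexPoly(im,hull(d,p,k,zc,u0,v0).astype(np.int32),1); return im
    m0=ren((x,y,yaw),0); el=lambda n:cv2.getStructuringElement(cv2.MORPH_ELLIPSE,(n,n))
    m=np.full(f.shape[:2],cv2.GC_BGD,np.uint8); m[cv2.dilate(m0,el(57))>0]=cv2.GC_PR_BGD; m[m0>0]=cv2.GC_PR_FGD; m[cv2.erode(m0,el(57))>0]=cv2.GC_FGD
    cv2.grabCut(f,m,None,np.zeros((1,65)),np.zeros((1,65)),6,cv2.GC_INIT_WITH_MASK)
    M=((m==1)|(m==3)).astype(np.uint8); n,l,st,_=cv2.connectedComponentsWithStats(M); M=(l==1+np.argmax(st[1:,4])).astype(np.uint8)
    cost=lambda q:1-(lambda A:(A&M).sum()/(A|M).sum())(ren((q[0],q[1],q[2]/50),0))
    best=min((minimize(cost,[x+dx,y,(yaw+dy)*50],method="Nelder-Mead",options=dict(initial_simplex=np.array([x+dx,y,(yaw+dy)*50])+np.array([[0,0,0],[6,0,0],[0,6,0],[0,0,6]]),xatol=.05,fatol=1e-4)) for dx in(-5,5) for dy in(-.1,.1)),key=lambda o:o.fun)
    p=np.array([best.x[0],best.x[1],best.x[2]/50])
    if show:
        g=f.copy(); cv2.polylines(g,[hull(d,p,k,zc,u0,v0).astype(np.int32)],True,(255,0,0),1)
        cs,_=cv2.findContours(M,0,2); cv2.drawContours(g,cs,-1,(0,255,0),1); cv2.imwrite(show,g)
    return p,1-best.fun
E
python3 - <<'E'
from fit import *
A=fitring(load("ca"),654,-8,.2,show="pics/fa.png"); B=fitring(load("cb"),581,-207,-.05,show="pics/fb.png")
print(A,np.degrees(A[0][2]),B,np.degrees(B[0][2]))
d=load("cr"); t,e=unproj(d,(247.6,210.8),50),unproj(d,(265.4,67.4),50); v=t-e
print(t,e,np.linalg.norm(v),np.degrees(np.arctan2(v[1],v[0])),e+v*62/174)
cv2.imwrite("pics/f.png",np.hstack([cv2.resize(cv2.imread(f"pics/f{c}.png"),(400,400)) for c in "ab"]))
E
```

```text
(array([ 6.54090015e+02, -5.56485299e+00,  1.58259781e-01]), np.float64(0.9430191018865697)) 9.067617506095392 (array([ 5.83149488e+02, -2.06533084e+02, -8.81634150e-02]), np.float64(0.9669962198313463)) -5.051391587060473
[ 605.5376779  -419.52511656   50.        ] [ 435.3782771  -398.24943366   50.        ] 171.4843327002913 -7.126925272900463 [ 496.00978773 -405.83042412   50.        ]
```

View pics/f.png

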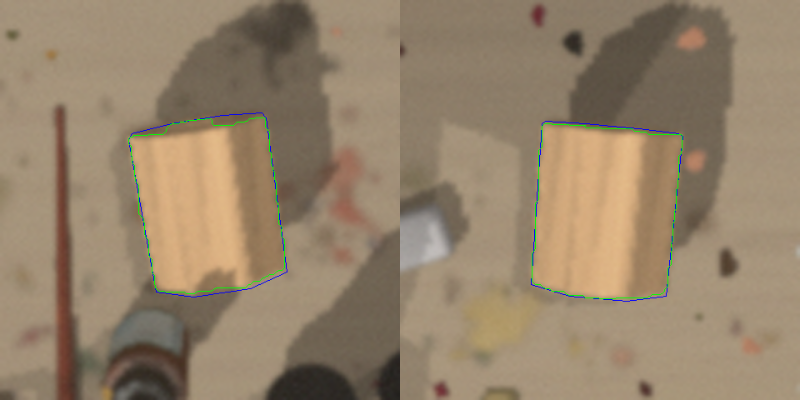

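Both fits hug the outlines (IoU 0.94 and 0.97). Ring A is at (654,-6) with yaw 9.1°, ring B at (583,-207) with yaw -5.1°. Now I pick up the rod.

Run:
```python
from h import *
d=load("cr"); a=unproj(d,((675-533.3)/1.5686+170,97/1.5686+40),60);b=unproj(d,((667-533.3)/1.5686+170,163/1.5686+40),60); print(a,b,(a+b)/2)
th=np.radians(-7.13); m=(a+b)/2; c=np.array([(496.4+m[0])/2,-406.8]); print(c)
r.move_pose([*c,150],[np.pi,0,th]); jaws.command_gripper(45)
print(r.line_to([*c,47],speed=80,contact_N=8),sensors.current_tcp_pos())
jaws.command_gripper(8); print(sensors.current_gripper_width(),sensors.current_force(),sensors.current_moment())
r.line_to([*c,150],speed=80); r.wait(.3); print(sensors.current_gripper_width(),sensors.current_force(),sensors.current_moment())
d=snap("wrist","held2")
T=sensors.current_tcp_pos(); u=np.array([np.cos(th),np.sin(th),0])
print(proj(d,T+u*112+[0,0,3]),proj(d,T+u*25+[0,0,3]),sensors.current_t(),sensors.current_joints())
```

```text
[ 472.1033021  -403.88754363   60.        ] [ 518.79123551 -409.61978919   60.        ] [ 495.44726881 -406.75366641   60.        ]
[ 495.9236344 -406.8      ]
False [ 496.26116381 -407.08803625   47.59195666]
14.782869010232035 [-0.2620247   0.76328322  3.6940908 ] [ 0.02218118  0.08821971 -0.06018687]
14.704213859562637 [ 0.61230624 -0.25671615 -1.46830981] [-0.02444651 -0.01224196 -0.03121759]
[255.63252805   5.20839299] [255.85758805 212.5815839 ] 27.45 [-7.05542947e-01  5.60648785e-01  1.65225421e+00  2.13165189e-06
  9.28938621e-01  9.89696230e-01]
```

View pics/held2.png

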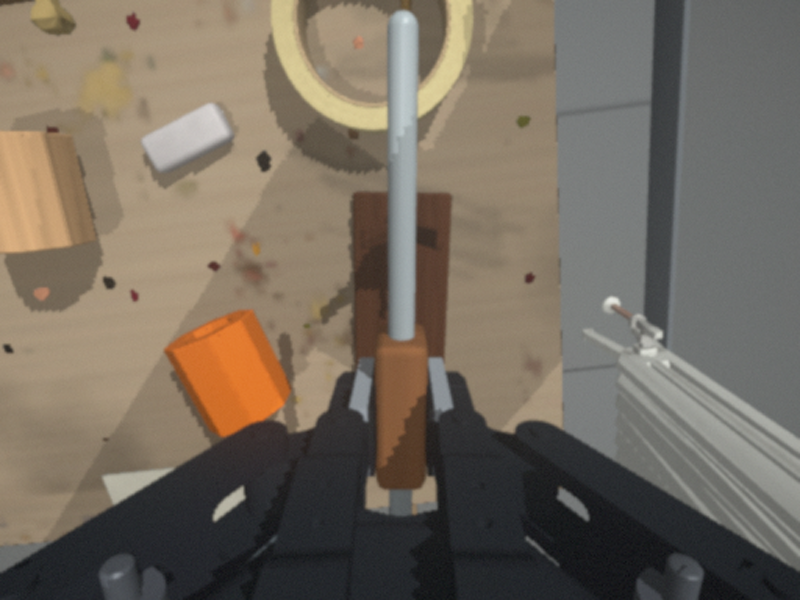

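The rod is held straight, with its tip at (403,12), within 2 px of the prediction. Now I write the ring carry routine, with a fresh fit before each insertion, and do ring B first.

```bash
cat > carry.py <<'E'
from fit import *
D=np.array([569.5,232.2]); dy=np.radians(-5.7); OFF=78
def rot(a): return np.array([[np.cos(a),-np.sin(a)],[np.sin(a),np.cos(a)]])
def tcp(c,axis_z): return [*c,axis_z-3]
def carry(p,lane,side=1,look=(-50,75)):
    r.move_pose([p[0]+look[0],p[1]+side*look[1],190],[np.pi,0,p[2]]); d=snap("wrist","look%d"%lane)
    q,iou=fitring(d,*p,show="pics/look%d_fit.png"%lane); print("fit",q,iou)
    if iou<.9 or np.hypot(*(q[:2]-p[:2]))>8: print("ABORT"); return False
    c=q[:2]+[0,1]; th=q[2]; u=np.array([np.cos(th),np.sin(th)])
    r.move_pose(tcp(c-155*u,110),[np.pi,0,th]); r.line_to(tcp(c-155*u,26),speed=100); r.wait(.2)
    f0=np.array(sensors.current_force())
    if r.line_to(tcp(c-OFF*u,26),speed=50,contact_N=3): print("HIT",sensors.current_tcp_pos(),sensors.current_force()-f0); return False
    r.line_to(tcp(c-OFF*u,45),speed=30); r.wait(.2); f1=np.array(sensors.current_force()); print("dF lift",f1-f0,sensors.current_moment())
    r.line_to(tcp(c-OFF*u,140),speed=80); snap("wrist","lift%d"%lane)
    return True
def place(lane):
    u=np.array([np.cos(dy),np.sin(dy)]); t=D+rot(dy)@[-62+6,58*(lane-1)]; h=t-OFF*u
    T=sensors.current_tcp_pos()
    r.line_to(tcp(h,140),speed=150); r.move_pose(tcp(h,140),[np.pi,0,dy]); r.wait(.4); f0=np.array(sensors.current_force())
    r.line_to(tcp(h,66),speed=80); r.line_to(tcp(h,51),speed=25); r.wait(.4); print("dF place",sensors.current_force()-f0)
    if r.line_to(tcp(h-85*u,51),speed=50,contact_N=3): print("HIT out",sensors.current_tcp_pos(),sensors.current_force()-f0)
    r.line_to(tcp(h-85*u,150),speed=120); print("t",sensors.current_t())
E
python3 - <<'E'
from carry import *
print(carry(np.array([583.1,-207.5,-.088]),2))
cv2.imwrite("pics/v.png",np.hstack([cv2.resize(cv2.imread("pics/look2_fit.png"),(400,400)),cv2.resize(cv2.imread("pics/lift2.png"),(533,400))[:,66:466]])); print(sensors.current_t())
E
```

```text
fit [ 5.82280142e+02 -2.07863232e+02 -5.97375320e-02] 0.9332899000462908
dF lift [-0.68342994  0.04937767 -1.06803048] [-0.04533429  0.01843394 -0.02756567]
True
34.4833
```

View pics/v.png

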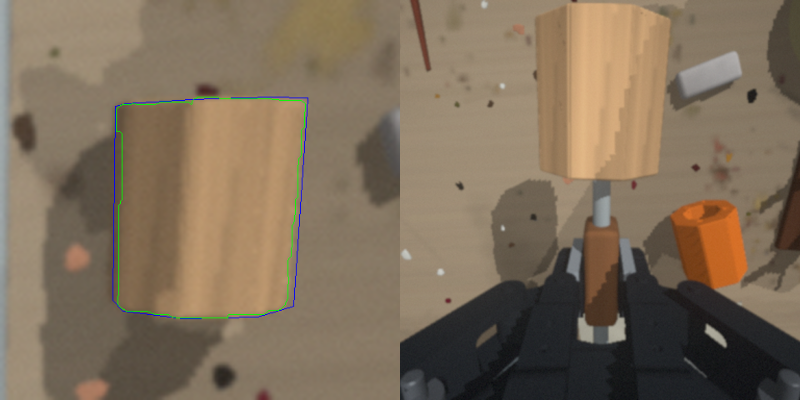

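Ring B hangs squarely on the rod at about (603,90), clear of the gripper. I place it in lane 2 and then look from above.

Run:
```python
from carry import *
place(2)
d=snap("wrist","pl2"); snap("top","t3",1)
D3=load("t3"); T=D3["frame"][100:230,140:350,::-1]; T=cv2.resize(T,None,fx=2.9,fy=2.9,interpolation=cv2.INTER_CUBIC)
W=cv2.resize(d["frame"][:,:,::-1],None,fx=.95*377/364.8,fy=.95*377/364.8)[:377]
cv2.imwrite("pics/v2.png",cv2.resize(np.hstack([T[:377],W]),(800,270)))
```

```text
dF place [-0.06837676  0.22318235  0.95758393]
t 43.725
```

View pics/v2.png

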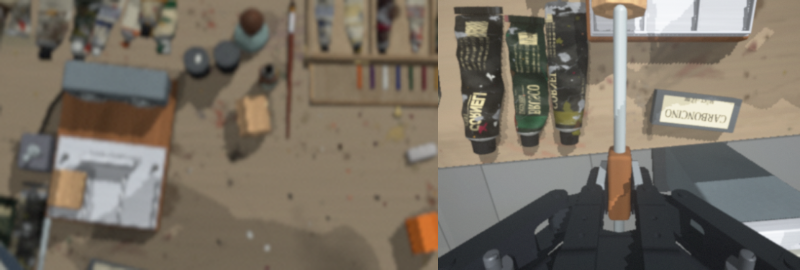

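Ring B sits in lane 2, at about (70,188) in the left panel. Next is ring A.

Run:
```python
from carry import *
r.line_to([440,100,200],speed=200)
print(carry(np.array([654.1,-6.5,.158]),0))
cv2.imwrite("pics/v3.png",np.hstack([cv2.resize(cv2.imread("pics/look0_fit.png"),(400,400)),cv2.resize(snap("wrist")["frame"][:,:,::-1],(533,400))[:,66:466]])); print(sensors.current_t())
```

```text
fit [ 6.52742627e+02 -6.19616603e+00  1.61945811e-01] 0.9857461490207012
dF lift [ 0.82813045 -1.3397971  -0.81481974] [-0.01231989  0.02541106 -0.04928976]
True
51.9
```

View pics/v3.png

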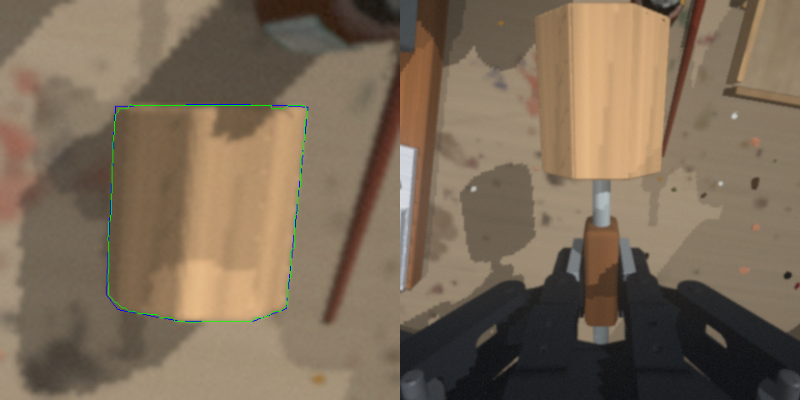

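Ring A hangs on the rod just as ring B did. I place it in lane 0, return the rod, and then look at the rest, the plate and the switch.

Run:
```python
from carry import *
place(0)
th=np.radians(-7.13); c=np.array([495.9,-406.8])
r.line_to([420,0,200],speed=200); r.line_to([*c,200],speed=200); r.move_pose([*c,110],[np.pi,0,th]); r.wait(.4); f0=np.array(sensors.current_force())
print(r.line_to([*c,47],speed=40,contact_N=8),sensors.current_tcp_pos(),sensors.current_force()-f0)
jaws.command_gripper(40); r.wait(.2); r.line_to([*c,200],speed=120)
d=snap("wrist"); 
r.move_pose([540,240,300],[np.pi,0,np.pi]); e=snap("wrist","sw"); print(sensors.current_t())
cv2.imwrite("pics/v4.png",np.hstack([cv2.resize(x["frame"][:,:,::-1],(400,300)) for x in(d,)]+[cv2.resize(e["frame"][40:290,140:473,::-1],(400,300),interpolation=cv2.INTER_CUBIC)]))
```

```text
dF place [0.15907764 0.12254251 0.34802429]
t 59.5333
True [ 495.81694473 -406.76734826   47.53127571] [-1.57705956  0.3747748   6.39674646]
69.8
```

View pics/v4.png

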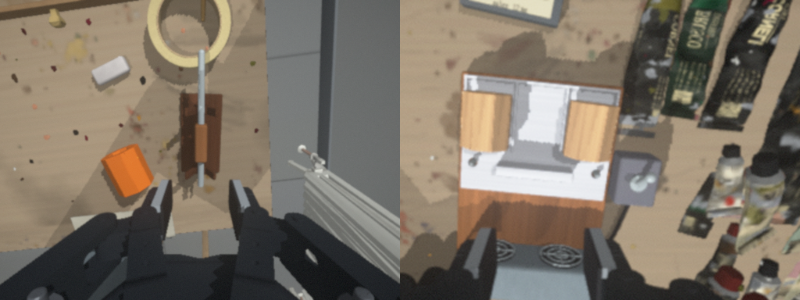

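The rod lies in its fork with the handle at (201,143) in the left panel. Both rings lie in lanes 0 and 2, and the toggle ball is at (643,183) in the right panel. I flip the toggle.

Run:
```python
from h import *
e=load("sw"); b=unproj(e,(342.3,192.5),82); dy=np.radians(-5.7); u=np.array([np.cos(dy),np.sin(dy)])
b[1]-=1; dk=np.array([569.5,232.2]); rel=b[:2]-dk; print("ball",b,"in dock frame",rel@u,rel@[-u[1],u[0]])
piv=b[:2]+17.4*u
jaws.command_gripper(0); yaw=np.pi/2+dy
s=piv-58*u; r.move_pose([*s,150],[np.pi,0,yaw]); r.line_to([*s,88],speed=100); r.wait(.2); f0=np.array(sensors.current_force())
hit=r.line_to([*(piv-5*u),88],speed=40,contact_N=15); print(hit,sensors.current_tcp_pos()[:2]-piv,sensors.current_force()-f0)
r.line_to([*s,88],speed=80); r.line_to([*s,220],speed=150)
r.move_pose([540,200,300],[np.pi,0,np.pi]); e2=snap("wrist","end"); t=snap("top","tend",1); print(sensors.current_t())
cv2.imwrite("pics/v5.png",np.hstack([cv2.resize(e2["frame"][40:290,140:473,::-1],(400,300),interpolation=cv2.INTER_CUBIC),cv2.resize(t["frame"][90:270,140:410,::-1],(400,300),interpolation=cv2.INTER_CUBIC)]))
for a in(-.45,.45): print(a,proj(e2,[*(piv+40*np.sin(a)*u),82]))
```

```text
ball [573.15264156 349.48636897  82.        ] in dock frame -8.014271489027728 117.06923416648075
False [-8.43981957  0.48469795] [-11.8423979    2.4542827    5.21814081]
77.9333
-0.45 [371.95040023 192.9216945 ]
0.45 [366.30406037 217.88907824]
```

View pics/v5.png

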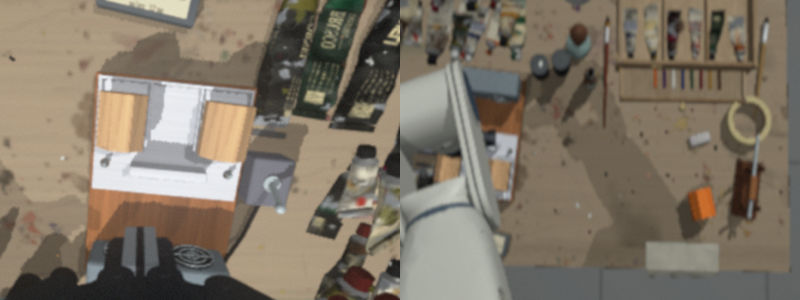

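The bat now points from its collar at (270,183) to the ball at (278,209), so it leans towards the fan. Rings, plate and rod are in place, and the robot is clear.

```bash
python3 -c "
from rig import *
from rig import order
print(order.sign_off())"
```

```text
the job is handed in; nothing more can be done
None
```

The job is handed in: the plate lies flush on the pins, the two rings present are in lanes 0 and 2, the rod is back in its fork, and the toggle is over towards the fan; the sign-off call returned no verdict.

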